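# Set the band tension and start the banding machine

### The job

At the magazine stall's banding machine, turn the orange selector lever with a fingertip, click by click, to level five: the fifth white dot clockwise from the red dot, where it must rest in its click. Then press the green start button fully down once it is set (never at another level) and let go of it. Only push, gently: do not pinch the lever between the fingers, and leave the stamp, mug and stapler where they are.

Things in the scene. Friction and masses are not known exactly. Their poses are not given: they have to be found in the camera images.
- selector_plate: Dark square plate, 150 x 150 x 12 mm, fixed on the machine's deck, in either of two places (the button plate has the other). Origin: centre of its underside, on the selector's axis; z up. Seven dots on a 66 mm radius, 30 degrees apart: red (level 0) towards the plate's +y, then clockwise from above six growing white dots (levels 1 to 6); level 3 lies towards +x, 6 towards -y.
- selector_hub (a point): On the selector's axis, on top of its grey disc (68 mm across; top 26.5 mm above the plate's underside). Turns with the selector: x points along the orange lever to its pointing end, z up. The lever is an upright fin on the disc, 10 mm wide, 30 mm high, from 8 mm behind the axis to 55 mm in front; a white line on top marks the pointing end.
- lever_tip (a point): Top of the lever's pointing end, 55 mm from the axis and 30 mm above the disc; it swings with the lever.
- selector (a joint): Selector angle, rad: 0 at the red dot, growing clockwise from above; the lever points along the plate's +y turned clockwise by it. Sprung detents every 0.524 rad: level n rests at 0.524 n, level five at 2.618; stops just outside 0 and 3.14. About 3 N at the lever's end leaves a click; well past half-way it snaps to the next by itself. Starts at a level from 0 to 3.
- button_plate: Dark square plate like the selector's, 150 x 150 x 12 mm, with a yellow disc and the green button at its centre; stays put. Origin at the centre of its underside, 70 mm above the table.
- start_top (a point): Centre of the top of the green start button (40 mm across, in a round black housing); it is pressed straight down and springs back.
- start (a joint): Travel of the start button in m: 0 released, 0.006 fully down (about 5 N).
- machine: Cream banding machine, fixed: deck 260 mm deep (x), 550 mm long (y -175 to 375 mm), top 70 mm above the table. Origin on the table, under the middle between the two control plates (at y -85 and +85 mm, x within 10 mm of 0). A blue arch at y 275 mm, its top 200 mm above the table, spans a pile of magazines (y 180 to 370 mm, 55 mm high on the deck).
- stamp_center (a point): Wooden hand stamp standing loose on the deck near its far edge between the plates, 26 x 44 mm, 58 mm high; this is its centre. Leave alone.
- mug_center (a point): Blue mug, 80 mm across, 90 mm high, on the table to the right of the machine; centre half-way up. Leave alone.
- stapler_center (a point): Red stapler, 130 x 32 x 50 mm, on the table to the right of the machine; its centre. Leave alone.

How it is judged (in metres and radians):
On the way, in this order (a step that is already met when the one before it is completed fails the run):
1. the selector rests at level five (value of joint selector between 2.488 and 2.748 rad and value of joint start below 0.002 m), for 0.3 s.
2. the green button is pressed down with the selector at level five (value of joint selector between 2.488 and 2.748 rad and value of joint start above 0.0045 m), for 0.05 s.
At the end, for the whole second after the job is handed in: The selector rests at level five (2.618 rad, within 0.13), the start button has been pressed at that level (over 4.5 mm) and has sprung back (under 2 mm), and stamp, mug and stapler are within 20 mm of where they stood (all of step 1 and distance of each of stamp_center, mug_center, stapler_center from where it was at the start of the episode below 0.02 m); the robot touches nothing.
It fails at once if the start button is pressed at another level (value of joint start above 0.0035 m and not (value of joint selector between 2.418 and 2.818 rad)).
It fails at once if the lever is pinched between the fingers (contact force between the fingers and selector_plate above 2 N and y of the grasp point in the frame of selector_hub between -0.007 and 0.007 m and x of the grasp point in the frame of selector_hub between -0.01 and 0.065 m and z of the grasp point in the frame of selector_hub below 0.05 m).
It fails at once if the selector is forced (over 30 N) (contact force between the fingers and selector_plate above 30 N).
It fails at once if the stamp, mug or stapler is moved over 20 mm, or lifted (distance of any of stamp_center, mug_center, stapler_center from where it was at the start of the episode above 0.02 m).
It also fails if it takes over 58 s, if anything falls off the work surface, if the arm or the gripper's body presses on something with over 40 N, if the wrist force passes 120 N, or if a joint passes its speed limit or range.

### The arm

A 6-joint arm with a two-finger parallel gripper is mounted at the origin on the work surface. World frame = base frame: x ahead of the robot, y to its left, z up, the work surface at z = 0. Lengths are in mm, angles in rad, forces in N, time in s.
With the tool pointing down it reaches from about 325 to 900 mm from the base axis. Payload 6.1 kg.
Tool frame: the origin (TCP) lies on the centre line of the jaws, within the pads' length; the fingertips stand 19 mm ahead of it and the grasp point (between the pads) is the TCP; z points along the fingers, y is the line along which they close (so a half turn about z gives the same grasp; the last joint's range is limited). The gripper opens to 85 mm and grips with 20 to 120 N. Pads are 22 mm wide; open, the fingers measure 114 mm over their backs; the gripper's body (76 mm by 85 mm) begins 54 mm behind the grasp point. The pads swing forward as they close: fully open they stand 13 mm farther back than shut.
Start: joints at [-1.298, 0.22, 1.526, -0, 1.395, -0.126], TCP at [242.688, -575.95, 217.5] pointing down, gripper open.
Joint ranges: [-2.98, 2.98], [-0.91, 2.08], [0.09, 2.57], [-1.24, 4.39], [0.2, 2.65], [-2.68, 2.68]. Speed limits (rad/s): [2.57, 2.57, 3.01, 3.14, 3.14, 3.14].

### API

Orientations are given as a 3x3 rotation matrix whose columns are the frame's x, y, z axes.
In Python, from rig import sensors, get_image, camera_model, ticket gives the robot as it stands.
- The arm moves only by the shell command python3 -m inch 'ROWS'. ROWS is text: rows parted by semicolons, each of 7 numbers parted by spaces: the turn, a rotation vector about the world's x, y, z in units of 6 degrees (1.0 is 6 degrees), then the shift along the world's x, y, z in units of 25 mm (1.0 is 25 mm), then the finger opening in mm, from 0 to 85.4. In form: wx wy wz dx dy dz claw; .... A call has 1 to 8 rows; each row shifts and turns the commanded pose from where the row before left it; what a row does not reach is not made up. A row lasts 1/12 s, in which the tool goes at most 41.7 mm and 7.16 degrees, less where a joint would pass 70% of its speed; a pose out of reach is approached as far as the arm can. A call is refused whole if a number of a shift passes 1 or a number of a turn 1, either way. A call with a gripper value outside its range is refused whole. The fingers move at their own pace and stop on an object; the grip force is fixed at half the most. Time passes only in rows, so rows that do not move let the fingers close. It gives the time, the measured TCP pose, the force, the opening and the grip force at its end, in the units of the state.
- sensors.get_obs(): the state, without advancing time (a new reading comes with each control period).
- get_image(name): name is "scene" or "top" or "wrist"; returns (picture, depth): 384x512x3 uint8, blue, green, red; 384x512 float32, mm along the optical axis (not along the pixel's ray), 0 where there is no reading.
- camera_model(name): a dict with "fx", "fy", "cx", "cy" (pixels), "R" (3x3) and "t" (3): a world point X has camera coordinates R X + t. Camera axes: x right, y down, z forward; pixel columns grow to the right and rows downward; lengths in mm; the calibration is good to about 2 mm. A picture is of the moment at which its call begins: read the wrist's pose just before it. camera_model takes no time and is no camera call; for the wrist camera it gives the pose at the moment of the call.
- ticket.close_job(): hands the job in; it is judged then, once.
The state is a dict: "time": time; "joints": joint angles; "qd": joint speeds; "effort": joint torques, N m; "eef_pos": TCP position; "tcp_rot": TCP orientation; "ft_force": force on the tool from outside, world axes, zero at the start; "ft_torque": the same for the moment, N m; "width": finger opening in mm; "grasp_force": force on a finger pad.
Only numpy, scipy, OpenCV 4.12 (cv2) and the standard library are available. Lean on these libraries where they do the work, as an engineer would, in place of code of your own. Each camera call takes 0.05 s, during which the arm holds its last target. There are 200 camera calls.

## Working session

There is one attempt and no reset: what is moved stays moved. The work goes in short steps, Python scripts to look and compute and a shell command to move; the robot and the scene stay as the last step left them, time stands still between calls to the robot, and variables do not carry over. Pictures are saved under pics/ and viewed, at most 10 in all, crops included, and the job is handed in when it is done.

```bash
mkdir -p pics; python3 - <<'E'
from rig import sensors,get_image,camera_model
import cv2,numpy as np
o=sensors.get_obs();print(o['time'],o['eef_pos'],o['width'],o['ft_force'])
for n in('top','scene'):
    im,d=get_image(n);cv2.imwrite(f'pics/{n}0.png',im);np.save(f'pics/{n}0.npy',d)
    m=camera_model(n);print(n,m)
E
```

```text
0.0 [ 242.51126338 -575.33253034  216.37698978] 85.41623773225452 [-0.03771752  0.63522151 -0.18301901]
top {'fx': 366.34798767775317, 'fy': 366.34798767775317, 'cx': 262.68484829550613, 'cy': 191.9607117564697, 'R': array([[ 0.01312799, -0.99990314,  0.00462215],
       [-0.99615563, -0.01347891, -0.08655792],
       [ 0.08661184, -0.00346805, -0.9962361 ]]), 't': array([-73.73555127, 541.36744026, 982.16033968])}
scene {'fx': 371.5781418248152, 'fy': 371.5781418248152, 'cx': 252.09883667160065, 'cy': 198.72774795303835, 'R': array([[ 0.5650016 ,  0.82507254,  0.00533711],
       [ 0.66724664, -0.4530999 , -0.59117037],
       [-0.48534019,  0.33757337, -0.80652905]]), 't': array([-244.59649939, -316.46345122, 1146.28945698])}
```

View pics/top0.png

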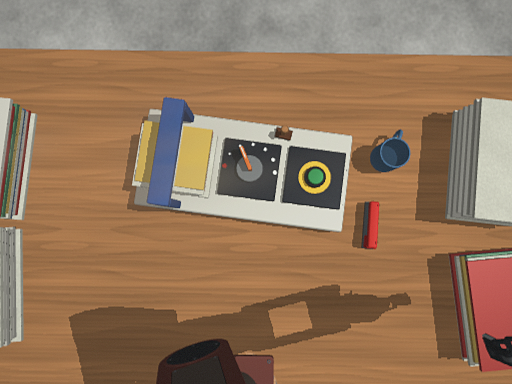

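View pics/scene0.png

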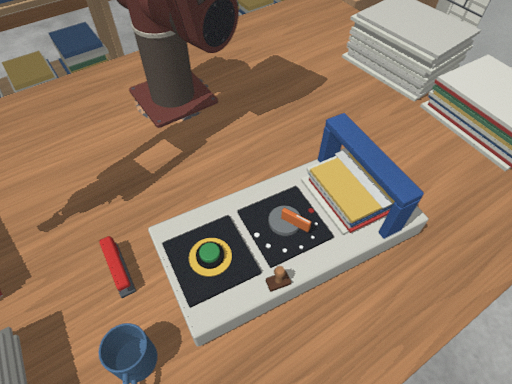

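The selector is on the left plate: disc at about (249,168), orange lever pointing up-left, red dot at about (224,166). The button is on the right plate at (315,176) in the top view. The stamp is at (284,132), between the plates at the far edge.

```bash
cat > h.py <<'E'
import cv2,numpy as np
def ray(m,px,z):
    px=np.atleast_2d(px).astype(float)
    d=np.c_[(px[:,0]-m['cx'])/m['fx'],(px[:,1]-m['cy'])/m['fy'],np.ones(len(px))]@m['R']
    c=-m['R'].T@m['t']
    return c+d*((z-c[2])/d[:,2])[:,None]
def blobs(im,lo,hi,box,amin=3):
    u0,v0,u1,v1=box
    hsv=cv2.cvtColor(im[v0:v1,u0:u1],cv2.COLOR_BGR2HSV)
    k=cv2.inRange(hsv,np.array(lo),np.array(hi))
    n,l,s,c=cv2.connectedComponentsWithStats(k)
    return [(c[i]+[u0,v0],s[i,4],np.argwhere(l==i)[:,::-1]+[u0,v0]) for i in range(1,n) if s[i,4]>=amin]
E
python3 - <<'E'
from h import *
from rig import camera_model
np.set_printoptions(precision=1,suppress=True)
for n,bs,bb in(('top',(216,136,284,204),(285,145,348,210)),('scene',(238,188,332,264),(165,218,262,304))):
    im=cv2.imread(f'pics/{n}0.png');d=np.load(f'pics/{n}0.npy');m=camera_model(n)
    print(n)
    for name,lo,hi,box,z in(('white',(0,0,190),(180,60,255),bs,82),('red',(170,120,80),(180,255,255),bs,82),('red2',(0,200,80),(6,255,255),bs,82),('orange',(6,130,120),(18,255,255),bs,126.5),('green',(50,100,40),(85,255,255),bb,110),('yellow',(22,130,120),(32,255,255),bb,84)):
        for c,a,p in blobs(im,lo,hi,box,2):
            u,v=np.round(c).astype(int);dd=d[v,u]
            X=ray(m,c,z)[0]
            # own depth point
            P=m['R'].T@(np.array([(c[0]-m['cx'])/m['fx']*dd,(c[1]-m['cy'])/m['fy']*dd,dd])-m['t'])
            print(name,a,c,X,'depth',P)
            if name=='orange' and a>20:
                q=p.astype(float)-p.mean(0);w=np.linalg.svd(q,full_matrices=False)[2][0];t=q@w
                print('  ends',ray(m,p.mean(0)+w*t.min(),z),ray(m,p.mean(0)+w*t.max(),z))
E
python3 - <<'E'
import cv2
a=cv2.imread('pics/top0.png')[120:220,200:360];b=cv2.imread('pics/scene0.png')[180:310,150:340]
import numpy as np
a=cv2.resize(a,(640,400),interpolation=2);cv2.imwrite('pics/crop.png',a)
E
```

```text
top
white 5 [216. 138.] [677.3  57.7  82. ] depth [678.6  58.4  76.7]
white 979 [250.9 171. ] [591.4 -34.8  82. ] depth [589.4 -35.3  95.9]
white 6 [252.5 144. ] [662.7 -38.   82. ] depth [662.4 -38.1  83.4]
white 15 [241.7 149.7] [647.2 -10.   82. ] depth [637.8 -12.6 128. ]
white 7 [264.7 149. ] [649.9 -70.1  82. ] depth [650.1 -70.1  81.5]
white 2 [229.  153.5] [636.7  22.9  82. ] depth [636.8  22.9  81.8]
white 10 [272.7 159.3] [623.  -91.3  82. ] depth [623.1 -91.3  81.7]
white 13 [274.4 172.1] [589.5 -96.   82. ] depth [589.9 -96.1  79.1]
orange 77 [245.8 159.1] [614.6 -23.2 126.5] depth [614.7 -23.2 126.1]
  ends [[588.9 -33.8 126.5]] [[646.3 -10.1 126.5]]
green 197 [315.3 176. ] [ 577.  -198.3  110. ] depth [ 578.  -199.5  102. ]
yellow 432 [314.  177.4] [ 576.7 -198.8   84. ] depth [ 574.6 -196.5  100.1]
scene
white 534 [255.1 194.8] [505.4 -42.2  82. ] depth [499.5 -38.   72.4]
white 284 [317.1 207.2] [608.   49.4  82. ] depth [602.7  56.2  70.3]
white 167 [321.4 200.9] [600.4  68.2  82. ] depth [599.3  69.6  79.6]
white 18 [302.3 218.2] [612.1   5.4  82. ] depth [631.4 -16
[... 210 characters left out ...]
-97.5  82.1]
white 5 [312.2 236.6] [658.5  -6.3  82. ] depth [658.9  -6.9  83.2]
white 634 [314.4 255.3] [693.7 -30.1  82. ] depth [690.5 -25.6  72.1]
white 13 [267.8 245.2] [623.8 -92.9  82. ] depth [624.2 -93.3  83.1]
white 6 [301.  246.5] [663.5 -39.6  82. ] depth [663.3 -39.3  81.3]
white 11 [284.4 249.9] [650.9 -71.9  82. ] depth [651.7 -72.7  84.2]
orange 4 [240.5 188.2] [501.3 -77.  126.5] depth [418.9 -25.7   1.7]
orange 295 [294.6 219.4] [625.8 -31.6 126.5] depth [621.9 -27.6 118.2]
  ends [[595.1 -41.  126.5]] [[657.3 -22.  126.5]]
green 346 [209.1 252.2] [ 585.3 -204.   110. ] depth [ 582.3 -202.8  104.1]
yellow 621 [209.8 258.7] [ 585.1 -204.8   84. ] depth [ 595.3 -208.7  104.7]
```

View pics/crop.png

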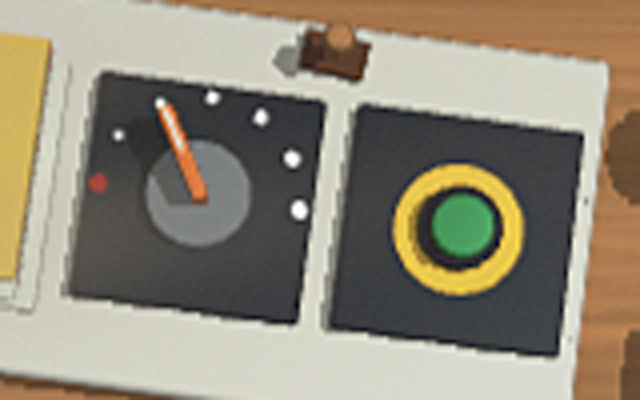

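```bash
python3 - <<'E'
import numpy as np
from rig import sensors
from scipy.optimize import least_squares
print(sensors.get_obs()['tcp_rot'].round(3))
D=np.array([(637.4,21.5),(658.5,-6.3),(663.1,-38.8),(650.3,-71),(623.4,-92),(589.6,-96.8)])
f=lambda p:(p[:2]+66*np.c_[np.cos(p[2]-np.radians(30)*np.arange(1,7)),np.sin(p[2]-np.radians(30)*np.arange(1,7))]-D).ravel()
s=least_squares(f,[597,-31,1.45]);print(s.x,np.degrees(s.x[2]),s.fun.round(1))
c=s.x[:2];b=s.x[2];print('button',c-170*np.array([np.cos(b),np.sin(b)]))
print('lever level',(b-np.arctan2(23.7,57.4))/np.radians(30))
for a in range(60,155,10):
  t=b-np.radians(a);u=np.array([np.cos(t),np.sin(t)]);n=np.array([-u[1],u[0]])
  print(a,(c+42*u+17*n).round(1),'bearing',np.degrees(t).round(1))
E
```

```text
[[ 0.922  0.388 -0.   ]
 [ 0.388 -0.922  0.002]
 [ 0.    -0.002 -1.   ]]
[597.65712915 -31.27982848   1.44779969] 82.95281204149755 [ 0.  -0.1 -0.1  0.8  0.1 -0.6  0.  -0.  -0.  -0.1 -0.   0. ]
button [ 576.80038193 -199.99555417]
lever level 2.0172491308572873
60 [629.7   0.8] bearing 23.0
70 [634.8  -5.3] bearing 13.0
80 [638.7 -12.1] bearing 3.0
90 [641.4 -19.6] bearing -7.0
100 [642.8 -27.3] bearing -17.0
110 [642.8 -35.2] bearing -27.0
120 [641.4 -43. ] bearing -37.0
130 [638.7 -50.4] bearing -47.0
140 [634.8 -57.3] bearing -57.0
150 [629.7 -63.3] bearing -67.0
```

```bash
python3 -m inch '0 0 0 .3 .5 .2 0; 0 0 0 .64 .98 .1 0; 0 0 0 .64 .98 0 0; 0 0 0 .64 .98 0 0; 0 0 0 .64 .98 0 0; 0 0 0 .64 .98 0 0; 0 0 0 .64 .98 0 0; 0 0 0 .64 .98 0 0'; python3 -m inch '0 0 0 .64 .98 0 0; 0 0 0 .64 .98 0 0; 0 0 0 .64 .98 0 0; 0 0 0 .64 .98 0 0; 0 0 0 .64 .98 0 0; 0 0 0 .64 .98 0 0; 0 0 0 .64 .98 0 0; 0 0 0 .64 .98 0 0'; python3 -m inch '0 0 0 .64 .98 0 0; 0 0 0 .64 .98 0 0; 0 0 0 .64 .98 0 0; 0 0 0 .64 .98 0 0; 0 0 0 .64 .98 0 0; 0 0 0 .64 .98 0 0; 0 0 0 .3 .5 0 0; 0 0 0 0 0 0 0'
```

```text
time: 0.77
eef_pos: [362.9, -389.8, 225.1]
tcp_rot: [[0.921, 0.388, 0.0], [0.388, -0.921, 0.0], [0.0, -0.0, -1.0]]
ft_force: [-0.1, 0.8, -0.8]
width: 0.1
grasp_force: 0.0
time: 1.43
eef_pos: [490.5, -193.7, 225.1]
tcp_rot: [[0.921, 0.389, 0.0], [0.389, -0.921, 0.0], [0.0, -0.0, -1.0]]
ft_force: [0.3, -0.5, 0.3]
width: 0.1
grasp_force: 0.0
time: 2.1
eef_pos: [594.3, -33.2, 224.8]
tcp_rot: [[0.92, 0.392, -0.0], [0.392, -0.92, 0.001], [0.0, -0.001, -1.0]]
ft_force: [0.1, -0.1, -0.6]
width: 0.1
grasp_force: 0.0
```

```bash
python3 -m inch '0 0 0 .55 1 0 0; 0 0 0 .55 1 0 0; 0 0 0 0 .05 0 0; 0 0 0 0 0 -1 0; 0 0 0 0 0 -1 0; 0 0 0 0 0 -1 0; 0 0 0 0 0 -.9 0; 0 0 0 0 0 0 0'; python3 - <<'E'
from rig import get_image,sensors
import cv2
im,d=get_image('scene');o=sensors.get_obs();print(o['eef_pos'],o['ft_force'])
cv2.imwrite('pics/s1.png',cv2.resize(im[120:300,150:400],(750,540)))
E
```

```text
time: 2.77
eef_pos: [616.5, 14.0, 121.7]
tcp_rot: [[0.922, 0.388, -0.01], [0.388, -0.922, 0.0], [-0.009, -0.004, -1.0]]
ft_force: [-1.1, 0.6, -1.4]
width: 0.3
grasp_force: 0.0
[618.09736764  13.98187975 124.53749265] [ 0.1187478  -0.4772258   0.09875295]
```

View pics/s1.png

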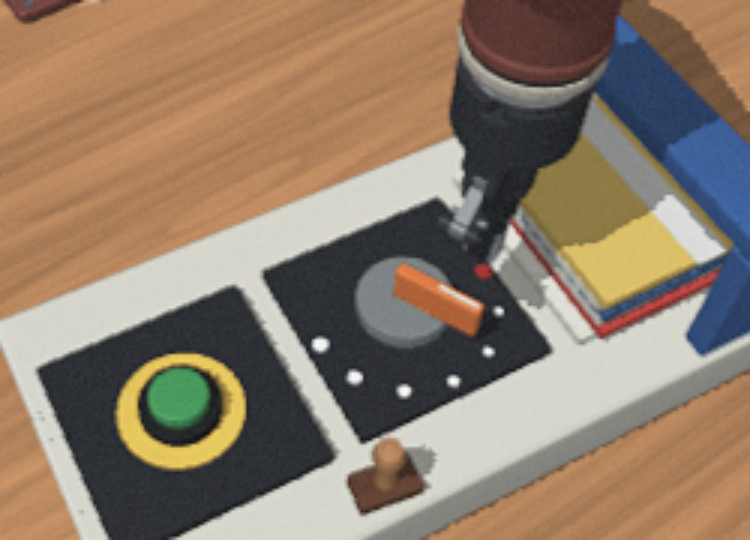

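The image shows the finger standing on the free (anticlockwise) side of the lever, near the red dot at (483,271). The lever still points to level 2 at (488,350). Next I push the first click.

```bash
cat > look.py <<'E'
import sys
from h import *
from rig import get_image,sensors,camera_model
o=sensors.get_obs();print('t',o['time'],o['eef_pos'].round(1),o['ft_force'].round(1))
c0=np.array([597.66,-31.28])
for n,box in(('top',(216,136,284,204)),('scene',(238,188,332,264))):
    im,d=get_image(n);m=camera_model(n)
    for c,a,p in blobs(im,(6,130,120),(18,255,255),box,15):
        u,v=p.T;P=np.c_[(u-m['cx'])/m['fx'],(v-m['cy'])/m['fy'],np.ones(len(p))]*d[v,u][:,None]
        P=(P-m['t'])@m['R'];P=P[P[:,2]>121][:,:2]
        if len(P)<8: continue
        g=P.mean(0)-c0
        print(n,len(P),'level',(82.953-np.degrees(np.arctan2(g[1],g[0])))/30, 'r',np.hypot(*g))
    cv2.imwrite(f'pics/last_{n}.png',im)
E
python3 look.py
python3 -m inch '0 0 0 .2 -.2 0 0; 0 0 0 .2 -.2 0 0; 0 0 0 .12 -.14 0 0; 0 0 0 .12 -.14 0 0; 0 0 0 .12 -.14 0 0; 0 0 0 .1 -.12 0 0; 0 0 0 0 0 0 0' ; python3 look.py
```

```text
t 2.8167 [618.1  14.  124.5] [ 0.1 -0.5  0.1]
top 42 level 1.7462774838945985 r 4.683638805288653
scene 113 level 2.608372746763764 r 21.400152641967182
time: 3.5
eef_pos: [643.2, -9.5, 127.5]
tcp_rot: [[0.922, 0.388, 0.0], [0.388, -0.922, -0.0], [0.0, 0.0, -1.0]]
ft_force: [-0.2, 0.6, 0.7]
width: -0.3
grasp_force: 0.0
t 3.5 [643.2  -9.5 127.5] [-0.2  0.6  0.7]
scene 117 level 2.7845408258686466 r 24.76288184820506
```

```bash
python3 - <<'E'
import cv2,numpy as np
s=cv2.imread('pics/last_scene.png')[170:270,220:345];t=cv2.imread('pics/last_top.png')[130:210,210:290]
cv2.imwrite('pics/v2.png',np.hstack([cv2.resize(s,(500,400),interpolation=2),cv2.resize(t,(300,400))[:, :]]))
E
```

```text
(no output)
```

View pics/v2.png

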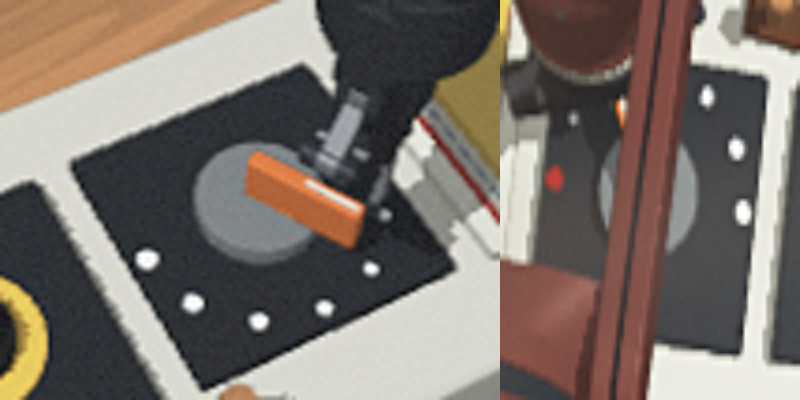

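The lever is touched and has turned only slightly from level 2. The white line in the scene view (330,190 in the crop) gives an accurate angle, so I'll use that mark to track the lever.

```bash
cat > look.py <<'E'
from h import *
from rig import get_image,sensors,camera_model
o=sensors.get_obs();print('t',o['time'],o['eef_pos'].round(1),o['ft_force'].round(1))
im,d=get_image('scene');m=camera_model('scene')
for c,a,p in blobs(im,(0,0,170),(180,80,255),(238,188,332,264),4):
    if 5<=a<=60:
        g=ray(m,c,126.5)[0][:2]-[597.66,-31.28]; u,v=c.round().astype(int)
        z=((np.array([(u-m['cx'])/m['fx'],(v-m['cy'])/m['fy'],1])*d[v,u]-m['t'])@m['R'])[2]
        if z>115: print('level',((82.953-np.degrees(np.arctan2(g[1],g[0])))/30).round(2),'r',np.hypot(*g).round(1),a)
cv2.imwrite('pics/last_scene.png',im)
E
python3 look.py
python3 -m inch '0 0 0 .05 -.12 0 0; 0 0 0 .05 -.12 0 0; 0 0 0 .05 -.12 0 0; 0 0 0 0 0 0 0' ; python3 look.py
```

```text
t 3.6 [642.6  -8.8 127.3] [0.4 0.1 1. ]
level -0.07 r 50.2 14
level 0.5 r 34.5 5
level 2.05 r 38.1 25
time: 3.98
eef_pos: [646.7, -18.4, 127.6]
tcp_rot: [[0.922, 0.388, 0.0], [0.388, -0.922, -0.0], [0.0, 0.0, -1.0]]
ft_force: [0.8, -0.8, 1.1]
width: -0.3
grasp_force: 0.0
t 3.9833 [646.7 -18.4 127.6] [ 0.8 -0.8  1.1]
level 0.07 r 41.3 8
```

```bash
python3 - <<'E'
import cv2,numpy as np
s=cv2.imread('pics/last_scene.png')[170:270,220:345]
cv2.imwrite('pics/v3.png',cv2.resize(s,(625,500),interpolation=2))
E
```

```text
(no output)
```

View pics/v3.png

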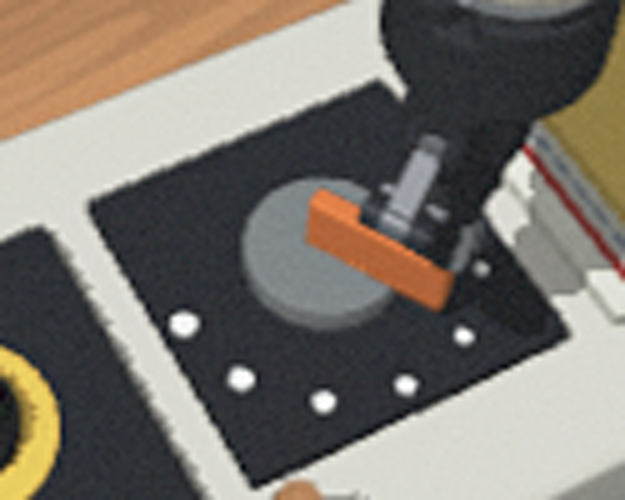

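The white line is now hidden behind the finger, and the lever tip is at about (445,300), moved a little towards level 3. I'll track the lever from its side face's depth points instead.

```bash
cat > look.py <<'E'
from h import *
from rig import get_image,sensors,camera_model
o=sensors.get_obs();print('t',o['time'],o['eef_pos'].round(1),o['ft_force'].round(1))
for n,box in(('scene',(238,188,332,264)),('wrist',(0,0,512,384))):
    m=camera_model(n);im,d=get_image(n)
    bl=blobs(im,(5,130,90),(18,255,255),box,15)
    if bl:
        u,v=max(bl,key=lambda b:b[1])[2].T;P=np.c_[(u-m['cx'])/m['fx'],(v-m['cy'])/m['fy'],np.ones(len(u))]*d[v,u][:,None]
        P=(P-m['t'])@m['R'];P=P[(P[:,2]>98)&(P[:,2]<130)&(np.hypot(P[:,0]-597.7,P[:,1]+31.3)<60)]
        for nm,Q in(('all',P),('top',P[P[:,2]>123.5]),('side',P[P[:,2]<122])):
            if len(Q)<12: continue
            g=Q[:,:2].mean(0);w=np.linalg.svd(Q[:,:2]-g,full_matrices=False)[2][0]
            w*=np.sign(w@(g-[597.66,-31.28]))
            f=lambda x:((82.953-np.degrees(np.arctan2(x[1],x[0])))/30).round(2)
            print(n,nm,len(Q),'pca level',f(w),'mean level',f(g-[597.66,-31.28]))
    cv2.imwrite(f'pics/last_{n}.png',im)
E
python3 look.py
```

```text
t 4.0333 [646.6 -18.1 127.5] [ 0.1 -0.2 -0.1]
scene all 272 pca level 2.04 mean level 2.38
scene top 72 pca level 2.13 mean level 2.39
scene side 186 pca level 1.99 mean level 2.38
```

```bash
python3 - <<'E'
from h import *
from rig import camera_model
m=camera_model('scene')
im=cv2.imread('pics/scene0.png');d=np.load('pics/scene0.npy')
u,v=max(blobs(im,(5,130,90),(18,255,255),(238,188,332,264),15),key=lambda b:b[1])[2].T
P=np.c_[(u-m['cx'])/m['fx'],(v-m['cy'])/m['fy'],np.ones(len(u))]*d[v,u][:,None];P=(P-m['t'])@m['R']
for Q in(P,P[P[:,2]>123.5],P[P[:,2]<122]):
    g=Q[:,:2].mean(0);w=np.linalg.svd(Q[:,:2]-g,full_matrices=False)[2][0]
    w*=np.sign(w@(g-[597.66,-31.28]));f=lambda x:((82.953-np.degrees(np.arctan2(x[1],x[0])))/30).round(2)
    print(len(Q),f(w),f(g-[597.66,-31.28]),g)
print(P[:,:2].min(0),P[:,:2].max(0))
# tool points now projected
for X in([646.6,-18.1,127.5],[646.6,-18.1,108.5],[597.7,-31.3,126.5]):
    c=m['R']@np.array(X)+m['t'];print(c[0]/c[2]*m['fx']+m['cx'],c[1]/c[2]*m['fy']+m['cy'])
w=cv2.imread('pics/last_wrist.png');s=cv2.imread('pics/last_scene.png')[170:270,220:345]
cv2.imwrite('pics/v4.png',np.hstack([w,cv2.resize(s,(288,230)) if 0 else cv2.copyMakeBorder(cv2.resize(s,(288,230)),0,154,0,0,0)]))
E
```

```text
303 3.75 2.44 [622.21341774 -26.99514827]
95 4.17 2.62 [619.17326188 -29.60957564]
198 1.98 2.37 [623.38558168 -25.89278174]
[ 592.7426618  -328.53649924] [905.69693786  -8.17915145]
306.78342260592376 223.2788169324951
305.5982438399755 228.41846887931914
286.0557876691662 209.59553933509036
```

View pics/v4.png

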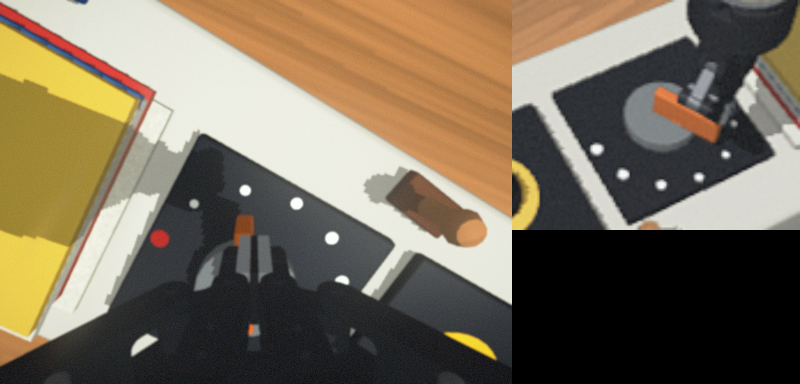

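The wrist view has the fingertips at about (255,240), over the lever, which is still at level 2. It looks as if the fingers passed above it, so I'll measure the fingertip height from depth.

```bash
python3 - <<'E'
from h import *
from rig import camera_model,get_image,sensors
np.set_printoptions(precision=1,suppress=True)
o=sensors.get_obs();print(o['eef_pos'],o['ft_force'],o['width'])
m=camera_model('wrist');im,d=get_image('wrist')
for u,v in [(243,222),(243,235),(243,242),(247,242),(263,242),(247,255),(263,255),(247,270),(255,328),(255,340),(230,262),(285,262)]:
    P=(np.array([(u-m['cx'])/m['fx'],(v-m['cy'])/m['fy'],1])*d[v,u]-m['t'])@m['R'];print((u,v),im[v,u],d[v,u],P)
c=m['R']@np.array([646.6,-18.1,108.5])+m['t'];print(c[0]/c[2]*m['fx']+m['cx'],c[1]/c[2]*m['fy']+m['cy'])
E
```

```text
[646.4 -17.7 127.5] [-0.2  0.7  0. ] 0.1777494529376931
(243, 222) [ 27  67 128] 184.73643 [647.9 -11.  110.1]
(243, 235) [ 77  95 132] 169.88365 [647.1 -11.9 125.9]
(243, 242) [104 106 100] 143.16888 [654.4  -9.7 151.5]
(247, 242) [110 108 103] 141.51642 [655.8 -11.1 153. ]
(263, 242) [106 104 103] 142.61366 [658.  -17.6 152. ]
(247, 255) [107 108 104] 129.55382 [655.9 -11.3 165.5]
(263, 255) [109 104 101] 130.758 [657.9 -17.3 164.4]
(247, 270) [108 106 101] 119.1525 [655.5 -11.7 176.4]
(255, 328) [138 138 133] 220.88516 [575.5 -48.9  95.9]
(255, 340) [54 50 46] 239.5058 [556.3 -57.1  82.5]
(230, 262) [39 37 38] 132.75029 [649.4  -6.5 163.3]
(285, 262) [46 43 40] 133.94667 [657.5 -27.3 162.3]
253.7495792293173 227.55425418461522
```

```bash
python3 - <<'E'
from h import *
from rig import camera_model,get_image,sensors
np.set_printoptions(precision=0,suppress=True)
m=camera_model('wrist');im,d=get_image('wrist')
print('cam',-m['R'].T@m['t'],m['R'][2])
for v in range(200,250,4):
  for u in (235,243,252,258,265,272):
    P=(np.array([(u-m['cx'])/m['fx'],(v-m['cy'])/m['fy'],1])*d[v,u]-m['t'])@m['R'];print(P,end=' ')
  print(v)
for X in([656.6,-13.4,150],[656.6,-13.4,127],[656.6,-13.4,108.5]):
  c=m['R']@np.array(X)+m['t'];print(c[0]/c[2]*m['fx']+m['cx'],c[1]/c[2]*m['fy']+m['cy'])
print('scene')
m=camera_model('scene');im,d=get_image('scene')
v,u=np.mgrid[170:250,260:345];D=d[v,u]
P=np.stack([(u-m['cx'])/m['fx']*D,(v-m['cy'])/m['fy']*D,D],-1)@np.eye(3)
P=(P-m['t'])@m['R']
T=np.array([646.5,-18]);k=(np.hypot(*(P[...,:2]-T).transpose(2,0,1))<30)&(P[...,2]>100)
hsv=cv2.cvtColor(im,cv2.COLOR_BGR2HSV)[v,u];k&=hsv[...,1]<100
Q=P[k];Q=Q[np.argsort(Q[:,2])];print(len(Q),Q[:12],Q[12::40])
E
```

```text
cam [711.   9. 283.] [-0. -0. -1.]
[649.  -4.  80.] [652.  -8.  82.] [654. -14.  81.] [655. -17.  81.] [657. -22.  81.] [659. -26.  81.] 200
[647.  -5.  81.] [649. -10.  81.] [651. -15.  81.] [653. -18.  82.] [654. -23.  82.] [656. -27.  81.] 204
[644.  -6.  82.] [646. -11.  81.] [649. -16.  82.] [650. -20.  81.] [652. -24.  82.] [653. -28.  81.] 208
[642.  -7.  81.] [644. -12.  82.] [646. -17.  82.] [648. -20.  82.] [650. -25.  82.] [651. -29.  81.] 212
[640.  -8.  82.] [648. -11. 100.] [643. -18.  81.] [645. -22.  81.] [647. -26.  83.] [649. -30.  81.] 216
[637.  -9.  83.] [648. -11. 106.] [649. -16. 105.] [643. -23.  82.] [645. -27.  83.] [646. -31.  81.] 220
[635. -10.  83.] [648. -11. 113.] [649. -16. 110.] [640. -24.  82.] [642. -28.  82.] [643. -32.  80.] 224
[645.  -8. 115.] [648. -11. 118.] [648. -16. 115.] [637. -25.  80.] [639. -29.  82.] [641. -33.  82.] 228
[645.  -8. 122.] [647. -12. 123.] [649. -16. 123.] [635. -26.  82.] [637. -30.  81.] [638. -35.  81.] 232
[645.  -8. 125.] [654.  -9. 145.] [656. -13. 146.] [657. -16. 146.] [658. -19. 145.] [636. -36.  81.] 236
[643.  -9. 126.] [654. -10. 150.] [656. -13. 150.] [657. -15. 151.] [658. -18. 150.] [633. -37.  82.] 240
[640. -10. 124.] [655.  -9. 155.] [656. -13. 155.] [657. -15. 154.] [658. -18. 154.] [631. -38.  82.] 244
[650.  -8. 150.] [655.  -9. 160.] [657. -13. 159.] [657. -16. 157.] [658. -18. 158.] [656. -23. 150.] 248
252.9500236724604 239.41059327392813
253.04451818865456 220.89664209137948
253.1040799303032 209.22693657147587
scene
280 [[620. -23. 125.]
 [626. -23. 128.]
 [656. -20. 143.]
 [658. -20. 144.]
 [659. -19. 146.]
 [659. -16. 146.]
 [657. -20. 147.]
 [657. -25. 149.]
 [659. -19. 149.]
 [654. -27. 149.]
 [657. -20. 150.]
 [656.  -9. 150.]] [[658. -14. 150.]
 [663. -22. 186.]
 [663. -26. 197.]
 [664. -28. 211.]
 [667. -29. 228.]
 [667. -29. 241.]
 [665. -32. 250.]]
```

Both cameras put the real fingertips at z ≈ 144 when the TCP reads 127.5. They sit about 16 mm above the TCP, not 19 mm ahead of it, so the fingers passed over the lever without touching it. I'll go back to the free side, lower in steps and re-measure the tip.

```bash
cat > tip.py <<'E'
from h import *
from rig import camera_model,get_image,sensors
o=sensors.get_obs();T=o['eef_pos'];print(T.round(1),o['ft_force'].round(1),o['width'])
for n in('scene','wrist'):
    m=camera_model(n);im,d=get_image(n);v,u=np.mgrid[0:384,0:512]
    P=(np.stack([(u-m['cx'])/m['fx']*d,(v-m['cy'])/m['fy']*d,d],-1)-m['t'])@m['R']
    hsv=cv2.cvtColor(im,cv2.COLOR_BGR2HSV)
    k=(np.hypot(P[...,0]-T[0],P[...,1]-T[1])<22)&(P[...,2]>99)&(hsv[...,1]<100)&(d>0)
    print(n,k.sum(),'lowest z',np.sort(P[...,2][k])[[2,6,15]].round(1) if k.sum()>16 else '')
E
python3 -m inch '0 0 0 0 0 .4 0; 0 0 0 -.57 .68 0 0; 0 0 0 -.57 .68 0 0; 0 0 0 0 0 -.6 0; 0 0 0 0 0 -.4 0; 0 0 0 0 0 0 0; 0 0 0 0 0 0 0'; python3 tip.py
```

```text
time: 4.87
eef_pos: [617.5, 16.1, 112.0]
tcp_rot: [[0.922, 0.388, -0.002], [0.388, -0.922, 0.0], [-0.001, -0.001, -1.0]]
ft_force: [0.2, -0.0, 0.7]
width: 0.3
grasp_force: 0.0
[617.5  16.1 112. ] [ 0.2 -0.   0.7] 0.3232509150331447
scene 158 lowest z [129.2 132.4 135.9]
wrist 14406 lowest z [129.9 130.1 130.5]
```

```bash
python3 -m inch '0 0 0 0 0 -.3 0; 0 0 0 0 0 -.3 0; 0 0 0 0 0 -.2 0; 0 0 0 0 0 0 0; 0 0 0 0 0 0 0'; python3 tip.py; python3 look.py
```

```text
time: 5.38
eef_pos: [617.3, 16.3, 91.6]
tcp_rot: [[0.922, 0.388, -0.002], [0.388, -0.922, 0.0], [-0.002, -0.001, -1.0]]
ft_force: [-0.7, -0.3, 0.1]
width: -0.3
grasp_force: 0.0
[617.3  16.3  91.6] [-0.7 -0.3  0.1] -0.3210272786100197
scene 139 lowest z [109.4 112.7 116.9]
wrist 14526 lowest z [109.6 109.8 110.2]
t 5.4833 [618.   16.3  92.6] [ 0.  -0.5  0.1]
scene all 296 pca level 2.03 mean level 2.36
scene top 93 pca level 2.05 mean level 2.29
scene side 187 pca level 1.99 mean level 2.39
```

```bash
python3 -m inch '0 0 0 .2 -.2 0 0; 0 0 0 .2 -.2 0 0; 0 0 0 .08 -.12 0 0; 0 0 0 .08 -.14 0 0; 0 0 0 .08 -.14 0 0; 0 0 0 0 0 0 0' ; python3 look.py
```

```text
time: 6.08
eef_pos: [634.4, -4.5, 92.6]
tcp_rot: [[0.922, 0.388, 0.0], [0.388, -0.922, -0.0], [0.0, 0.0, -1.0]]
ft_force: [-0.1, 0.7, 1.1]
width: -0.2
grasp_force: 0.3
t 6.0833 [634.4  -4.5  92.6] [-0.1  0.7  1.1]
scene all 270 pca level 2.36 mean level 2.69
scene top 79 pca level 2.43 mean level 2.64
scene side 178 pca level 2.31 mean level 2.71
```

The lever is moving now, at about level 2.35. I'll continue past half-way.

```bash
python3 -m inch '0 0 0 .06 -.12 0 0; 0 0 0 .06 -.12 0 0; 0 0 0 .05 -.12 0 0; 0 0 0 0 0 0 0; 0 0 0 0 0 0 0' ; python3 look.py
```

```text
time: 6.6
eef_pos: [638.3, -13.1, 92.5]
tcp_rot: [[0.922, 0.388, 0.0], [0.388, -0.922, -0.0], [0.0, 0.0, -1.0]]
ft_force: [0.3, 0.1, 0.0]
width: 0.1
grasp_force: 0.0
t 6.6 [638.3 -13.1  92.5] [0.3 0.1 0. ]
scene all 219 pca level 2.99 mean level 3.26
scene top 67 pca level 3.06 mean level 3.2
scene side 140 pca level 2.93 mean level 3.28
```

```bash
python3 -m inch '0 0 0 .1 -.12 0 0; 0 0 0 .08 -.14 0 0; 0 0 0 .05 -.14 0 0; 0 0 0 .02 -.14 0 0; 0 0 0 0 -.14 0 0; 0 0 0 0 -.14 0 0; 0 0 0 0 0 0 0; 0 0 0 0 0 0 0' ; python3 look.py
```

```text
time: 7.37
eef_pos: [644.6, -33.9, 92.7]
tcp_rot: [[0.922, 0.388, 0.001], [0.388, -0.922, -0.0], [0.0, 0.001, -1.0]]
ft_force: [-0.7, 0.3, 0.3]
width: -0.1
grasp_force: 0.0
t 7.3667 [644.6 -33.9  92.7] [-0.7  0.3  0.3]
scene all 72 pca level 3.97 mean level 4.22
scene top 61 pca level 4.02 mean level 4.11
```

```bash
python3 -m inch '0 0 0 0 -.14 0 0; 0 0 0 -.03 -.14 0 0; 0 0 0 -.05 -.14 0 0; 0 0 0 -.07 -.14 0 0; 0 0 0 -.08 -.13 0 0; 0 0 0 -.08 -.12 0 0; 0 0 0 -.08 -.12 0 0; 0 0 0 0 0 0 0' ; python3 look.py
```

```text
time: 8.13
eef_pos: [634.2, -57.5, 92.5]
tcp_rot: [[0.922, 0.388, -0.0], [0.388, -0.922, -0.001], [-0.001, 0.001, -1.0]]
ft_force: [-0.2, -0.0, 0.9]
width: -0.3
grasp_force: 0.0
t 8.1333 [634.2 -57.5  92.5] [-0.2 -0.   0.9]
scene all 14 pca level 7.83 mean level 4.96
scene side 14 pca level 7.83 mean level 4.96
```

Probably snapped to level 5. I'll back off along the outward normal, lift and check.

```bash
python3 -m inch '0 0 0 .3 .4 0 0; 0 0 0 .3 .4 0 0; 0 0 0 0 0 1 0; 0 0 0 0 0 1 0; 0 0 0 0 0 1 0; 0 0 0 0 0 1 0; 0 0 0 0 1 .4 0; 0 0 0 0 1 0 0'; python3 -m inch '0 0 0 0 1 0 0; 0 0 0 -1 .5 0 0; 0 0 0 0 0 0 0; 0 0 0 0 0 0 0'; python3 look.py; python3 - <<'E'
import cv2,numpy as np
from h import *
from rig import camera_model
s=cv2.imread('pics/last_scene.png');m=camera_model('scene')
for c,a,p in blobs(s,(0,0,170),(180,80,255),(238,188,332,264),4):
    if 5<=a<=60:
        g=ray(m,c,126.5)[0][:2]-[597.66,-31.28];print('white',c,a,((82.953-np.degrees(np.arctan2(g[1],g[0])))/30).round(2),np.hypot(*g).round(1))
cv2.imwrite('pics/v5.png',cv2.resize(s[170:310,160:345],(740,560),interpolation=2))
E
```

```text
time: 8.9
eef_pos: [652.8, 14.1, 207.4]
tcp_rot: [[0.922, 0.387, 0.008], [0.387, -0.922, -0.001], [0.007, 0.004, -1.0]]
ft_force: [1.1, 0.0, 0.1]
width: 0.0
grasp_force: 0.0
time: 9.23
eef_pos: [624.4, 53.3, 202.3]
tcp_rot: [[0.92, 0.391, -0.0], [0.391, -0.92, 0.0], [-0.0, -0.0, -1.0]]
ft_force: [1.7, 1.1, -0.0]
width: 0.0
grasp_force: 0.0
t 9.2333 [624.4  53.3 202.3] [ 1.7  1.1 -0. ]
scene all 194 pca level 5.0 mean level 4.81
scene top 100 pca level 4.95 mean level 4.87
scene side 87 pca level 5.13 mean level 4.77
white [323.  188.8] 5 -0.2 95.9
white [328.53846154 195.84615385] 13 0.21 95.8
white [276.20833333 223.29166667] 24 5.0 38.7
white [256.11764706 234.41176471] 17 5.45 83.5
white [312.  236.5] 6 2.69 77.3
white [267.8125 245.3125] 16 4.76 90.0
white [300.6 246.5] 10 3.41 86.7
white [284.36363636 249.90909091] 11 4.08 91.3
```

View pics/v5.png

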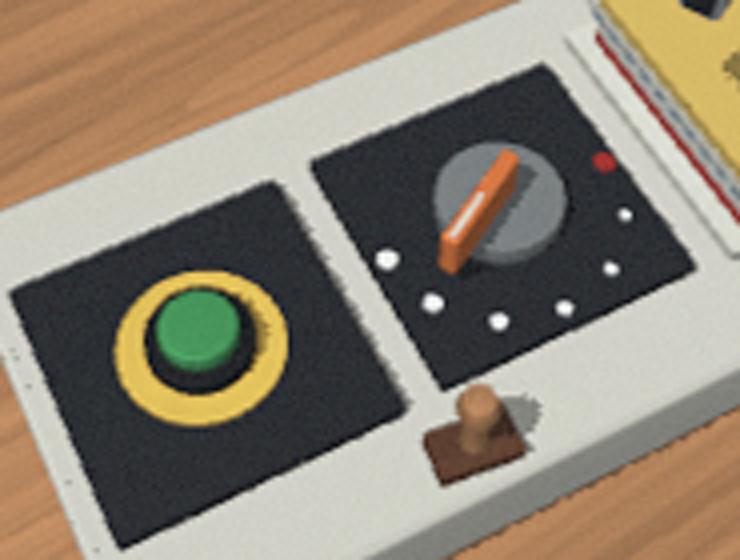

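The white line (276,223 in the scene) gives level 5.00: the selector rests on the fifth dot, and the stamp hasn't moved. Next I go over the button.

```bash
python3 -m inch '0 0 0 -.17 -.92 0 0; 0 0 0 -.17 -.92 0 0; 0 0 0 -.17 -.92 0 0; 0 0 0 -.17 -.92 0 0; 0 0 0 -.17 -.92 0 0; 0 0 0 -.17 -.92 0 0; 0 0 0 -.17 -.92 0 0; 0 0 0 -.17 -.92 0 0'; python3 -m inch '0 0 0 -.17 -.92 0 0; 0 0 0 -.17 -.92 0 0; 0 0 0 -.17 -.92 0 0; 0 0 0 0 0 0 0; 0 0 0 0 0 0 0'; python3 - <<'E'
from h import *
from rig import camera_model
m=camera_model('scene');im=cv2.imread('pics/scene0.png');d=np.load('pics/scene0.npy')
u,v=max(blobs(im,(50,100,40),(85,255,255),(165,218,262,304)),key=lambda b:b[1])[2].T
P=np.c_[(u-m['cx'])/m['fx'],(v-m['cy'])/m['fy'],np.ones(len(u))]*d[v,u][:,None];P=(P-m['t'])@m['R']
Q=P[np.argsort(P[:,2])];z=P[:,2];print(np.percentile(z,[5,25,50,75,95]));T=P[abs(z-np.percentile(z,75))<2];print((T.min(0)+T.max(0))/2,T.max(0)-T.min(0))
E
python3 tip.py
```

```text
time: 10.0
eef_pos: [591.3, -135.1, 203.0]
tcp_rot: [[0.922, 0.387, 0.001], [0.387, -0.922, -0.001], [0.001, 0.001, -1.0]]
ft_force: [0.5, -0.5, 0.6]
width: 0.0
grasp_force: 0.0
time: 10.42
eef_pos: [578.2, -204.0, 202.8]
tcp_rot: [[0.923, 0.385, 0.001], [0.385, -0.923, -0.0], [0.001, 0.0, -1.0]]
ft_force: [0.5, 0.0, -0.4]
width: -0.1
grasp_force: 0.0
[ 95.20832593 102.3950074  103.57005024 104.5113703  105.70596881]
[ 580.12087822 -200.42084546  104.41376996] [37.3717164  37.89085277  3.75104132]
[ 578.2 -204.   202.8] [ 0.5  0.  -0.4] -0.12942968345908604
scene 517 lowest z [217.8 221.1 224. ]
wrist 14311 lowest z [220.  220.5 220.9]
```

```bash
python3 -m inch '0 0 0 .02 .15 -.8 0; 0 0 0 0 0 -.9 0; 0 0 0 0 0 -.9 0; 0 0 0 0 0 -.9 0; 0 0 0 0 0 -.6 0; 0 0 0 0 0 -.2 0; 0 0 0 0 0 0 0; 0 0 0 0 0 0 0'; python3 tip.py
```

```text
time: 11.18
eef_pos: [579.1, -197.7, 95.7]
tcp_rot: [[0.921, 0.389, 0.001], [0.389, -0.921, -0.0], [0.001, 0.0, -1.0]]
ft_force: [0.6, 0.3, -0.5]
width: -0.2
grasp_force: 0.0
[ 579.1 -197.7   95.7] [ 0.6  0.3 -0.5] -0.17130403390639617
scene 278 lowest z [104.4 112.1 118.8]
wrist 14599 lowest z [102.  102.8 103.6]
```

Tip at about 113, button top at 104. I'll press in small steps and watch the force.

```bash
python3 -m inch '0 0 0 0 -.08 -.2 0; 0 0 0 0 0 -.14 0; 0 0 0 0 0 -.08 0; 0 0 0 0 0 0 0; 0 0 0 0 0 0 0';for i in 1; do python3 -m inch '0 0 0 0 0 -.08 0; 0 0 0 0 0 0 0; 0 0 0 0 0 0 0'; done; python3 -m inch '0 0 0 0 0 -.08 0; 0 0 0 0 0 0 0; 0 0 0 0 0 0 0'
```

```text
time: 11.7
eef_pos: [579.5, -200.9, 85.6]
tcp_rot: [[0.922, 0.388, 0.002], [0.388, -0.922, -0.001], [0.002, 0.002, -1.0]]
ft_force: [3.2, -1.8, 3.0]
width: 0.1
grasp_force: 2.0
time: 11.95
eef_pos: [579.5, -201.0, 84.2]
tcp_rot: [[0.922, 0.388, 0.003], [0.388, -0.922, -0.002], [0.002, 0.002, -1.0]]
ft_force: [1.1, -1.6, 8.6]
width: -0.2
grasp_force: 4.5
time: 12.2
eef_pos: [579.7, -201.0, 84.0]
tcp_rot: [[0.921, 0.388, 0.003], [0.388, -0.921, -0.002], [0.002, 0.003, -1.0]]
ft_force: [-4.8, 0.9, 18.8]
width: 0.3
grasp_force: 9.8
```

```bash
python3 tip.py; cat > g.py <<'E'
from h import *
from rig import camera_model,get_image
for n,box in(('scene',(165,218,262,304)),('wrist',(0,0,512,384)),('top',(285,145,348,210))):
    im,d=get_image(n);m=camera_model(n);b=blobs(im,(50,100,40),(85,255,255),box,10)
    cv2.imwrite(f'pics/p_{n}.png',im)
    if not b: continue
    u,v=np.vstack([x[2] for x in b]).T
    P=np.c_[(u-m['cx'])/m['fx'],(v-m['cy'])/m['fy'],np.ones(len(u))]*d[v,u][:,None];P=(P-m['t'])@m['R'];z=P[:,2]
    print(n,len(z),np.percentile(z,[5,25,50,75,90]).round(1),P[:,:2].min(0).round(),P[:,:2].max(0).round())
E
python3 g.py; python3 - <<'E'
import cv2,numpy as np
s=cv2.imread('pics/p_scene.png')[210:310,155:265];w=cv2.imread('pics/p_wrist.png')
cv2.imwrite('pics/v6.png',np.hstack([cv2.resize(s,(422,384),interpolation=2),w[:,70:440]]))
E
```

```text
[ 579.7 -201.    84. ] [-4.8  0.9 18.8] 0.2626131941842435
scene 264 lowest z [100.4 104.9 108.1]
wrist 14720 lowest z [101.3 101.9 102.2]
scene 130 [93.5 96.4 97.4 98.4 99.1] [ 576. -228.] [ 605. -182.]
wrist 1933 [94.5 96.4 97.  97.5 97.9] [ 564. -222.] [ 644. -174.]
top 18 [ 92.7  94.6  95.9  96.7 137.8] [ 546. -203.] [ 566. -180.]
```

View pics/v6.png

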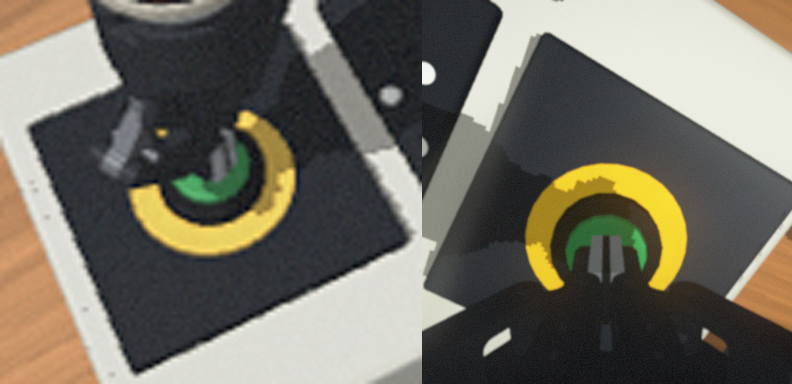

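The green button is fully down: its top went from z ≈ 104 to ≈ 97.7, with 19 N on the finger. Now I let go and lift clear.

```bash
python3 -m inch '0 0 0 0 0 .3 0; 0 0 0 0 0 .6 0; 0 0 0 0 0 1 0; 0 0 0 0 0 1 0; 0 0 0 0 0 1 0; 0 0 0 0 0 1 0; 0 0 0 -1 0 0 0; 0 0 0 -1 0 0 0'; python3 -m inch '0 0 0 -1 0 0 0; 0 0 0 -1 0 0 0; 0 0 0 -.5 0 0 0; 0 0 0 0 0 0 0; 0 0 0 0 0 0 0; 0 0 0 0 0 0 0'; python3 g.py; python3 look.py; python3 - <<'E'
from h import *
from rig import camera_model
s=cv2.imread('pics/last_scene.png');m=camera_model('scene')
for c,a,p in blobs(s,(0,0,170),(180,80,255),(265,212,290,235),4):
    g=ray(m,c,126.5)[0][:2]-[597.66,-31.28];print('white',c,a,((82.953-np.degrees(np.arctan2(g[1],g[0])))/30).round(2))
a=cv2.imread('pics/scene0.png')
for nm,b in(('stamp',(260,260,296,296)),('mug',(95,315,165,384)),('stapler',(95,230,140,300))):
    print(nm,cv2.absdiff(a,s)[b[1]:b[3],b[0]:b[2]].mean())
E
```

```text
time: 13.12
eef_pos: [528.6, -200.1, 204.2]
tcp_rot: [[0.921, 0.389, 0.001], [0.389, -0.921, -0.001], [0.001, 0.001, -1.0]]
ft_force: [0.2, 0.0, -0.2]
width: 0.1
grasp_force: 0.0
time: 13.62
eef_pos: [466.2, -200.1, 202.7]
tcp_rot: [[0.922, 0.388, -0.0], [0.388, -0.922, 0.001], [-0.0, -0.001, -1.0]]
ft_force: [-0.0, 0.5, 0.5]
width: -0.1
grasp_force: 0.0
scene 344 [ 94.5 102.6 103.8 104.5 105.2] [ 555. -329.] [ 906. -181.]
wrist 2632 [100.2 102.8 103.4 104.  104.4] [ 531. -224.] [ 601. -173.]
top 200 [ 94.9 102.4 103.6 104.4 105.4] [ 455. -221.] [599. -63.]
t 13.7667 [ 466.5 -200.1  202.7] [ 0.4 -0.  -0.4]
scene all 196 pca level 5.0 mean level 4.82
scene top 100 pca level 4.96 mean level 4.89
scene side 87 pca level 5.14 mean level 4.78
white [276.20833333 223.29166667] 24 5.0
stamp 5.165123456790123
mug 3.8616287094547963
stapler 4.136190476190476
```

The button has sprung back, the selector is at level 5.00, the loose things haven't moved, and the arm is clear.

```bash
python3 -c "
from rig import ticket
print(ticket.close_job())"
```

```text
the job is handed in; nothing more can be done
None
```

The job is handed in, verdict not shown: the selector rests at level five (camera reads 5.00), the start button was pressed fully and sprang back, and the stamp, mug and stapler look unmoved. The fingertips measured about 17 mm above the TCP rather than 19 mm ahead, so my first push passed over the lever.

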